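# Make up two glaze-test kits on ware boards

## Task

Make up two glaze-test kits from the stock set out along the front of the table (not the jars at the back corner). White ware board: the red-lidded jar on the round mark and the blue tile on the oblong mark, its long side along the mark's. Dark ware board: the grey-lidded jar on the small round mark, and on the large round mark first the green measuring cup, then, once that stands there released, the orange cup upright inside it. Centre each on its mark, keep the jars upright and set them down gently, and leave the cream-lidded jar and the green tile where they are.

Things in the scene. Friction and masses are not known exactly. Their poses are not given: they have to be found in the camera images.
- white_board: White ware board, fixed, 110 mm (its x) by 230 mm (its y), top 18 mm above the table; origin at the centre of its underside, z up. Flat blue painted marks: a round one (64 mm across) centred 55 mm along its +y, an oblong one (55 mm along x, 75 mm along y) centred 55 mm along its -y. Its y lies within 9 degrees of world y.
- dark_board: Dark brown wooden ware board, fixed, size and axes as the white board (110 x 230 mm, top 18 mm above the table, origin at the centre of the underside, y near world y). Flat yellow painted marks: a small round one (64 mm across) centred 55 mm along its +y, a large round one (84 mm across) centred 55 mm along its -y.
- red_jar: Loose glass jar with a red screw lid and grey contents, about 52 mm in diameter, 90 mm tall, about 0.2 kg; origin at the centre of its underside, z up. Stands upright on the table.
- grey_jar: Loose glass jar with a grey screw lid and reddish contents, about 56 mm in diameter, 80 mm tall, about 0.2 kg; origin at the centre of its underside, z up. Stands upright on the table.
- blue_tile: Loose flat glaze test tile with a dark blue face, 65 mm (its x) by 45 mm (its y), 9 mm thick; origin at the centre of its underside. Lies flat, face up, its long side within 18 degrees of world y.
- large_cup: Loose green plastic measuring cup, open at the top, round and nearly straight-sided: 64 mm across the rim (60 at the foot), 42 mm tall, wall 3 mm, inner floor 4 mm above its underside, so 58 mm clear inside the rim; 60 g; origin at the centre of the underside, z up. Stands upright.
- small_cup: Loose orange plastic measuring cup, open at the top, narrower and taller: 40 mm across the rim (36 at the foot), 60 mm tall, wall 3 mm; 40 g; origin at the centre of the underside, z up. Stands upright. Nested in the green cup it rests on that cup's inner floor and stands 22 mm proud of its rim.
- cream_jar: Bystander, to be left alone: loose glass jar with a cream lid and white contents, 48 mm in diameter, 100 mm tall; origin at the centre of its underside.
- green_tile: Bystander, to be left alone: loose flat glaze test tile with a dark green face, 65 x 45 mm, 9 mm thick, lying flat among the stock like the blue one; origin at the centre of its underside.

How it is judged:
By the outcome, as a careful person would: the job done as asked, in the order asked, and still so for the second after the job is handed in, with the robot touching nothing.
It also fails if it takes over 128 s, if anything falls off the work surface, if the arm or the gripper's body presses on something with over 40 N, if the wrist force passes 120 N, or if a joint passes its speed limit or range.

## Robot

A 6-joint arm with a two-finger parallel gripper is mounted at the origin on a cart in front of the work surface, level with it; the furniture and walls round the work are solid. World frame = base frame: x ahead of the robot, y to its left, z up, the work surface at z = 0. Lengths are in m, angles in degrees, forces in N, time in s.
With the tool pointing down it reaches from about 0.375 to 0.9 m from the base axis. Payload 3.1 kg.
Tool frame: the origin (TCP) lies at the very end of the fingers, on their centre line; the grasp point (between the pads) lies 19 mm behind it; z points along the fingers, y is the line along which they close (so a half turn about z gives the same grasp; the last joint's range is limited). The gripper opens to 87 mm and grips with 3 to 60 N. Pads are 19 mm wide; open, the fingers measure 117 mm over their backs; the gripper's body (75 mm by 190 mm) begins 51 mm behind the grasp point.
Start: joints at [-77.493, 30.224, 82.088, -0, 67.689, -10.227], TCP at [0.242, -0.576, 0.223] pointing down, gripper open.
Joint ranges: [-176.69, 176.69], [-43.24, 126.21], [12.49, 139.97], [-82, 262], [0, 151.66], [-163.58, 163.58]. Speed limits (degrees/s): [159.86, 159.86, 180, 180, 180, 180].

## Interface

Orientations are given as [roll, pitch, yaw] about the fixed x, y, z axes, in that order (R = Rz(yaw) Ry(pitch) Rx(roll)).
In Python, from workcell import arm, vision, ticket, get_state gives the robot as it stands (arm), with the cameras (vision), the job (ticket) and the readings as plain functions.
- The arm moves only by the shell command python3 inch.py 'ROWS' [FORCE]. ROWS is a JSON list that holds a single list of rows (three levels of brackets), with 1 to 5 rows, each of 5 numbers: the finger opening in m, then dx, dy, dz in fractions of the full range, 1 being 60 cm, then a turn about the tool's z in parts of the range, where 1.0 means 90 degrees; each row shifts and turns the commanded pose from where the row before left it, along the tool's axes as they then stand; what a row does not reach is not made up. A row lasts 1/8 s, in which the tool goes at most 0.0625 m and 10.7 degrees, less where a joint would pass 70% of its speed; a pose out of reach is approached as far as the arm can. The fingers move at their own pace and stop on an object; FORCE is the grip in N (left out, the last holds). Time passes only in rows, so rows that do not move let the fingers close. It prints the time, the measured TCP pose, the force, the opening and the grip force at its end. A shift or turn number past 1, either way, is cut back to 1. Input that does not fit is refused with a message, and nothing moves.
- get_state(): the state, without advancing time (a new reading comes with each control period).
- vision.grab_frame(name): name is "side" or "top" or "wrist"; returns (picture, depth): 400x640x3 uint8, blue, green, red; 400x640 float32, m along the optical axis (not along the pixel's ray), 0 where there is no reading.
- vision.calibration(name): a dict with "camera_matrix" (3x3 intrinsics, pixels), "R" (3x3) and "t" (3): a world point X has camera coordinates R X + t. Camera axes: x right, y down, z forward; pixel columns grow to the right and rows downward; lengths in m; the calibration is good to about 2 mm. A picture is of the moment at which its call begins: read the wrist's pose just before it. calibration takes no time and is no camera call; for the wrist camera it gives the pose at the moment of the call.
- ticket.job_done(): hands the job in; it is judged then, once.
The state is a dict: "time_s": time; "joint_pos": joint angles; "joint_vel": joint speeds; "joint_torque": joint torques, N m; "ee_pos": TCP position; "tcp_rot": TCP orientation; "contact_force": force on the tool from outside, world axes, zero at the start; "moment": the same for the moment, N m; "width": finger opening in m; "gripper_force": force on a finger pad.
Only numpy, scipy, OpenCV 4.12 (cv2) and the standard library are available. Lean on these libraries where they do the work, as an engineer would, in place of code of your own. Each camera call takes 0.05 s, during which the arm holds its last target. There are 200 camera calls.

## Working session

There is one attempt and no reset: what is moved stays moved. The work goes in short steps, Python scripts to look and compute and a shell command to move; the robot and the scene stay as the last step left them, time stands still between calls to the robot, and variables do not carry over. Pictures are saved under pics/ and viewed, at most 14 in all, crops included, and the job is handed in when it is done.

```bash
ls; mkdir -p pics; python3 - <<'E'
from workcell import arm, vision, ticket, get_state
import cv2
for n in ("top","side"):
    p,d=vision.grab_frame(n); cv2.imwrite(f"pics/{n}0.png",p)
    c=vision.calibration(n); print(n,c)
E
```

```text
(no output)
```

View pics/top0.png

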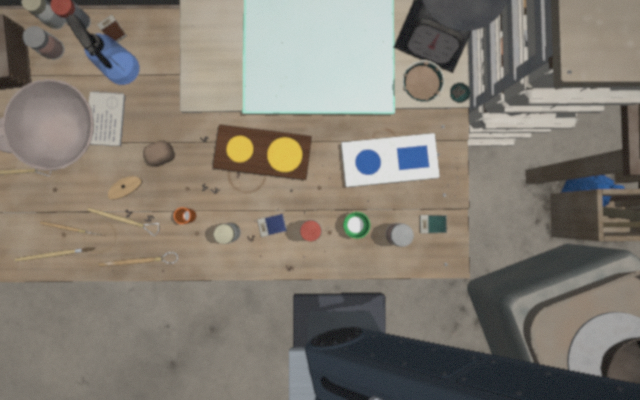

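View pics/side0.png

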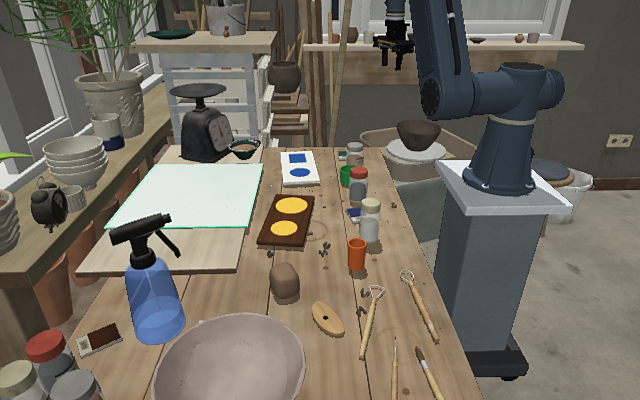

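The top view shows, left to right: orange cup (184,215), cream jar (223,232), blue tile (272,225), red jar (310,230), green cup (356,225), grey jar (400,235) and green tile (433,223). The dark board's marks are at (240,149) and (285,155), and the white board's at (368,161) and (412,157). The side view confirms this, and the arm is clear of everything.

```bash
cat > h.py <<'E'
from workcell import arm, vision, ticket, get_state
import cv2, numpy as np
def grab(n):
    c=vision.calibration(n); p,d=vision.grab_frame(n); return p,d,c
def world(d,c):
    K,R,t=c["camera_matrix"],c["R"],c["t"]
    v,u=np.mgrid[:400,:640]
    P=np.stack([(u-K[0,2])/K[0,0]*d,(v-K[1,2])/K[1,1]*d,d],-1)
    W=(P-t)@R; W[d==0]=np.nan
    return W
def onplane(uv,z,c):
    K,R,t=c["camera_matrix"],c["R"],c["t"]
    r=np.column_stack([(uv-K[[0,1],[2,2]])/K[0,0],np.ones(len(uv))])@R
    C=-R.T@t
    return C+r*((z-C[2])/r[:,2])[:,None]
def biggest(m):
    n,l,s,ce=cv2.connectedComponentsWithStats(m.astype(np.uint8))
    return l==1+np.argmax(s[1:,4])
E
python3 - <<'E'
from h import *
p,d,c=grab("top"); W=world(d,c); hsv=cv2.cvtColor(p,cv2.COLOR_BGR2HSV)
for n,(u0,u1,v0,v1) in dict(orange=(168,202,203,228),cream=(203,242,218,250),blue=(256,288,210,238),red=(286,326,214,246),green=(338,373,207,242),grey=(378,418,218,252),gtile=(416,452,210,238)).items():
    w=W[v0:v1,u0:u1].reshape(-1,3); w=w[w[:,2]>0.004]; zt=np.nanpercentile(w[:,2],92); t=w[abs(w[:,2]-zt)<.004]
    mid=(t.min(0)+t.max(0))/2
    print(n,"top z %.4f"%zt,"mid",mid.round(4),"mean",t.mean(0).round(4),"ext",np.ptp(t,axis=0).round(3),len(t))
for n,(u0,u1,v0,v1),h0,h1 in [("smallY",(220,259,132,167),20,35),("largeY",(262,309,134,176),20,35),("roundB",(352,385,145,178),95,125),("oblB",(392,433,140,174),95,125)]:
    m=np.zeros((400,640),bool); s=hsv[v0:v1,u0:u1]; m[v0:v1,u0:u1]=(s[...,0]>h0)&(s[...,0]<h1)&(s[...,1]>140)&(s[...,2]>90)
    m=biggest(m); w=W[m]; w=w[~np.isnan(w[:,2])]
    vv,uu=np.nonzero(m); q=onplane(np.column_stack([uu,vv]).astype(float),.018,c)
    print(n,"z %.4f"%np.median(w[:,2]),q.mean(0).round(4),np.ptp(q,axis=0).round(3), cv2.minAreaRect(q[:,:2].astype(np.float32)*1000))
print(np.nanmedian(W[180:200,330:460,2]))
p,d,c=grab("wrist"); cv2.imwrite("pics/w0.png",p); print(c,get_state())
E
```

```text
orange top z 0.0600 mid [0.4796 0.4021 0.0601] mean [0.4794 0.4024 0.0592] ext [0.037 0.038 0.008] 70
cream top z 0.1007 mid [0.4378 0.2981 0.1006] mean [0.4376 0.2981 0.0992] ext [0.042 0.043 0.008] 258
blue top z 0.0106 mid [0.4538 0.1989 0.0102] mean [0.4547 0.1981 0.0088] ext [0.053 0.068 0.007] 352
red top z 0.0911 mid [0.4437 0.1058 0.0905] mean [0.4432 0.1052 0.0895] ext [0.045 0.045 0.007] 294
green top z 0.0419 mid [ 0.4528 -0.0047  0.0415] mean [ 0.4533 -0.0054  0.041 ] ext [0.061 0.061 0.007] 99
grey top z 0.0811 mid [ 0.4315 -0.1031  0.0805] mean [ 0.4314 -0.1028  0.0796] ext [0.048 0.05  0.007] 356
gtile top z 0.0106 mid [ 0.4542 -0.1937  0.0103] mean [ 0.4544 -0.1956  0.0087] ext [0.042 0.064 0.007] 357
smallY z 0.0177 [0.6399 0.2765 0.018 ] [0.064 0.063 0.   ] ((641.1781616210938, 277.36761474609375), (63.101688385009766, 63.59212112426758), 89.9254150390625)
largeY z 0.0175 [0.6253 0.1672 0.018 ] [0.086 0.085 0.   ] ((625.161865234375, 166.81040954589844), (84.31370544433594, 85.78650665283203), 75.49781799316406)
roundB z 0.0175 [ 0.6053 -0.0347  0.018 ] [0.054 0.051
[... 662 characters left out ...]
12188])} {'time_s': 0.2, 'joint_pos': array([-7.74919366e+01,  3.02593428e+01,  8.21291588e+01,  4.85000228e-05,
        6.76893523e+01, -1.02265860e+01]), 'joint_vel': array([ 0.06863435, -0.19244041, -0.15787592,  0.01574011, -0.06736494,
       -0.01005472]), 'joint_torque': array([ 2.35279345e-03, -4.39997005e+01, -1.76641613e+01,  6.33750181e-02,
        5.60698821e-02, -1.26342456e-04]), 'ee_pos': array([ 0.24147449, -0.57597517,  0.22193324]), 'tcp_rot': array([-1.79923391e+02, -1.38664318e-02,  2.27346217e+01]), 'contact_force': array([-0.16756138,  0.07668519, -0.27742084]), 'moment': array([ 0.02242022,  0.04537799, -0.02305401]), 'gripper_force': 0.0, 'width': 0.08706119346669292}
```

The manual's scale: shifts go in shares of 60 cm and turns go in shares of 90 degrees. Converting my numbers, -0.01 m / 0.6 = -0.0167, -9.6 degrees / 90 = -0.1067.

```bash
python3 inch.py '[[[0.087,0,0,-0.0167,-0.1067],[0.087,0,0,-0.0167,-0.1067],[0.087,0,0,-0.0167,-0.1067],[0.087,0,0,-0.0167,-0.1067],[0.087,0,0,-0.0167,-0.1067]]]' && python3 inch.py '[[[0.087,0,0,0,-0.1067],[0.087,0,0,0,-0.1067],[0.087,0,0,0,0]]]'
```

```text
time_s: 0.82
ee_pos: [0.2415, -0.5762, 0.2726]
tcp_rot: [-180.0, -0.0, 71.1]
contact_force: [1.2, -0.5, -0.5]
width: 0.0872
gripper_force: 0.0
time_s: 1.2
ee_pos: [0.2415, -0.5762, 0.2724]
tcp_rot: [-180.0, -0.0, 89.8]
contact_force: [-0.2, 0.2, 1.0]
width: 0.0871
gripper_force: 0.0
```

To row units: 0.058 m / 0.6 = 0.0967, 0.018 m / 0.6 = 0.03.

```bash
python3 inch.py '[[[0.087,0.0967,0.03,0,0],[0.087,0.0967,0.03,0,0],[0.087,0.0967,0.03,0,0],[0.087,0.0967,0.03,0,0],[0.087,0.0967,0.03,0,0]]]' && python3 inch.py '[[[0.087,0.0967,0.03,0,0],[0.087,0.0967,0.03,0,0],[0.087,0.0967,0.03,0,0],[0.087,0.0967,0.03,0,0],[0.087,0.0967,0.03,0,0]]]' && python3 inch.py '[[[0.087,0.0833,0.0167,0,0],[0.087,0.0833,0.0167,0,0],[0.087,0,0,0,0]]]' && python3 - <<'E'
from h import *
print(get_state()["ee_pos"]); p,d,c=grab("wrist"); cv2.imwrite("pics/w1.png",p); print(-c["R"].T@c["t"])
E
```

```text
time_s: 1.82
ee_pos: [0.3322, -0.2847, 0.2726]
tcp_rot: [180.0, 0.0, 89.7]
contact_force: [0.6, 0.7, -0.2]
width: 0.0871
gripper_force: 0.0
time_s: 2.45
ee_pos: [0.4227, 0.0053, 0.2729]
tcp_rot: [179.9, 0.0, 89.7]
contact_force: [0.8, -0.1, -1.0]
width: 0.0871
gripper_force: 0.0
time_s: 2.82
ee_pos: [0.4425, 0.1063, 0.2726]
tcp_rot: [180.0, -0.0, 90.1]
contact_force: [-0.1, 0.5, -1.3]
width: 0.0874
gripper_force: 0.0
[0.44246976 0.10629617 0.27258558]
[0.44329512 0.17414163 0.4337011 ]
```

View pics/w1.png

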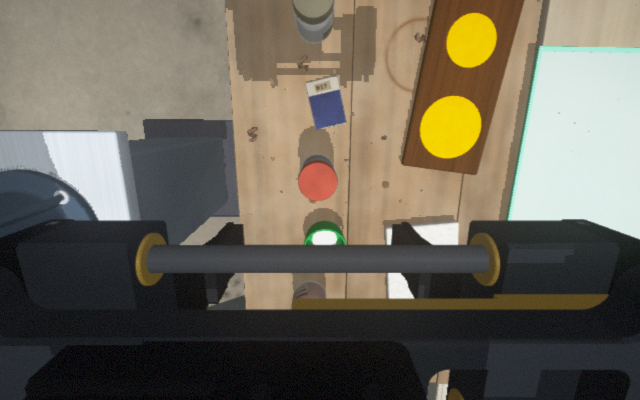

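The wrist view shows the blue tile with a white label strip at (325,101), the red lid at (318,181), the yellow marks at (450,127) and (471,40), and the green cup at (325,238), partly hidden. Next I'll compare wrist and top measurements.

```bash
cat >> h.py <<'E'
def mask(p,box,h,smin=120,vmin=60):
    s=cv2.cvtColor(p,cv2.COLOR_BGR2HSV); u0,u1,v0,v1=box; m=np.zeros((400,640),bool)
    q=s[v0:v1,u0:u1]; H=q[...,0]; hh=(H>=h[0])&(H<=h[1]) if h[0]<=h[1] else (H>=h[0])|(H<=h[1])
    m[v0:v1,u0:u1]=hh&(q[...,1]>smin)&(q[...,2]>vmin); return biggest(m)
def cen(m,z,c):
    vv,uu=np.nonzero(m); q=onplane(np.column_stack([uu,vv]).astype(float),z,c)
    return q
def ray(uv,c):
    K,R,t=c["camera_matrix"],c["R"],c["t"]; r=np.array([(uv[0]-K[0,2])/K[0,0],(uv[1]-K[1,2])/K[1,1],1])@R
    return -R.T@t,r/np.linalg.norm(r)
def tri(uv1,c1,uv2,c2):
    a,r=ray(uv1,c1);b,s=ray(uv2,c2)
    k=np.linalg.lstsq(np.column_stack([r,-s]),b-a,rcond=None)[0]
    return (a+k[0]*r+b+k[1]*s)/2, np.linalg.norm(a+k[0]*r-b-k[1]*s)
E
python3 - <<'E'
from h import *
p,d,c=grab("wrist"); pt,dt,ct=grab("top")
W=world(d,c); Wt=world(dt,ct)
uvc=lambda m:np.array(np.nonzero(m))[::-1].mean(1)
for n,bw,bt,h,z in [("large",(405,495,85,170),(262,309,134,176),(20,35),.018),("small",(435,505,5,75),(220,259,132,167),(20,35),.018)]:
    mw=mask(p,bw,h);mt=mask(pt,bt,h)
    q=cen(mw,z,c); print(n,q.mean(0).round(4),np.ptp(q,axis=0).round(4),"top",cen(mt,z,ct).mean(0).round(4),"tri",tri(uvc(mw),c,uvc(mt),ct),"depthz",np.nanmedian(W[mw][:,2]).round(4))
for n,bw,bt,z in [("redlid",(290,345,155,205),(286,326,214,246),.09),("tile",(300,352,72,133),(256,288,210,238),.009)]:
    for w,b,cc in ((W,bw,c),(Wt,bt,ct)):
        u0,u1,v0,v1=b; m=np.zeros((400,640),bool); m[v0:v1,u0:u1]=abs(w[v0:v1,u0:u1,2]-z)<.0045 
        m=biggest(m); q=cen(m,z,cc); r=cv2.minAreaRect(q[:,:2].astype(np.float32)*1000)
        print(n,q.mean(0).round(4),"z",np.nanmedian(w[m][:,2]).round(4),r,uvc(m).round(1))
E
```

```text
large [0.6259 0.1673 0.018 ] [0.0848 0.0827 0.    ] top [0.6252 0.1674 0.018 ] tri (array([0.62493562, 0.16742088, 0.01997578]), np.float64(0.0003607916707583127)) depthz 0.0172
small [0.6403 0.2758 0.018 ] [0.0648 0.0639 0.    ] top [0.64   0.2763 0.018 ] tri (array([0.63987119, 0.2760044 , 0.01874618]), np.float64(0.00039361159527124894)) depthz 0.0172
redlid [0.4437 0.1053 0.09  ] z 0.0887 ((443.9024963378906, 105.43311309814453), (45.31129837036133, 45.89404296875), 0.13061469793319702) [317.8 179.4]Traceback (most recent call last):
  File "<stdin>", line 11, in <module>
  File "h.py", line 18, in biggest
    return l==1+np.argmax(s[1:,4])
                ~~~~~~~~~^^^^^^^^^
    return _wrapfunc(a, 'argmax', axis=axis, out=out, **kwds)
    return bound(*args, **kwds)
ValueError: attempt to get argmax of an empty sequence
```

```bash
python3 - <<'E'
from h import *
p,d,c=grab("wrist"); W=world(d,c)
for lo in (.004,.003):
    u0,u1,v0,v1=(300,352,66,138); m=np.zeros((400,640),bool); w=W[v0:v1,u0:u1]; m[v0:v1,u0:u1]=(w[...,2]>lo)&(w[...,2]<.02); m=biggest(m)
    q=cen(m,.009,c); r=cv2.minAreaRect(q[:,:2].astype(np.float32)*1000); print(q.mean(0),r,np.nanmedian(W[m][:,2]))
# colour of blue part + label
s=cv2.cvtColor(p,cv2.COLOR_BGR2HSV)
mb=mask(p,(300,352,66,138),(105,130),100,30); q=cen(mb,.009,c); print("blue",cv2.minAreaRect(q[:,:2].astype(np.float32)*1000))
cv2.imwrite("pics/t1.png",cv2.resize(p[60:145,290:360],None,fx=6,fy=6,interpolation=cv2.INTER_NEAREST))
E
```

```text
[0.4549253  0.19904259 0.009     ] ((455.0096740722656, 198.37196350097656), (44.392051696777344, 64.22269439697266), 13.08874797821045) 0.007545534949435464
[0.45493651 0.19906205 0.009     ] ((454.9836730957031, 198.36175537109375), (44.36329650878906, 64.28192901611328), 12.993600845336914) 0.007540639897625791
blue ((459.35040283203125, 184.36380004882812), (45.31261444091797, 23.482553482055664), 64.94139862060547)
```

View pics/t1.png

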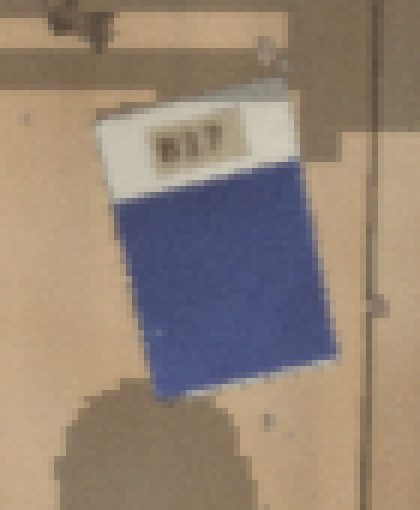

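The tile is centred at (0.455, 0.1985), and its long side is turned about +12.7° from y.

To row units: 0.05 m / 0.6 = 0.0833, 0.046 m / 0.6 = 0.0767, -6.3 degrees / 90 = -0.07.

```bash
python3 inch.py '[[[0.07,0.0767,0.01,0,0],[0.07,0.0767,0.01,0,0],[0.07,0,0,0,-0.07],[0.07,0,0,0.05,-0.07],[0.07,0,0,0.0833,0]]]' 15 && python3 inch.py '[[[0.07,0,0,0.1,0],[0.07,0,0,0.1,0],[0.07,0,0,0.0667,0],[0.07,0,0,0,0]]]'
```

```text
time_s: 3.65
ee_pos: [0.4568, 0.1942, 0.1934]
tcp_rot: [179.6, 0.0, 102.4]
contact_force: [-0.3, 0.1, -1.1]
width: 0.0701
gripper_force: 0.0
time_s: 4.15
ee_pos: [0.4527, 0.1934, 0.0302]
tcp_rot: [-179.6, -0.0, 102.3]
contact_force: [0.1, -0.2, -0.0]
width: 0.0702
gripper_force: 0.0
```

To row units: 0.014 m / 0.6 = 0.0233, 0.0045 m / 0.6 = 0.0075.

```bash
python3 inch.py '[[[0.07,0.0075,0.005,0,0],[0.07,0,0,0.0233,0],[0.07,0,0,0.0225,0],[0.07,0,0,0,0]]]' && python3 inch.py '[[[0.03,0,0,0,0],[0.03,0,0,0,0],[0.03,0,0,0,0],[0.03,0,0,0,0]]]'
```

```text
time_s: 4.65
ee_pos: [0.4557, 0.2003, 0.0044]
tcp_rot: [-179.9, -0.0, 102.5]
contact_force: [0.1, 0.1, -0.3]
width: 0.0699
gripper_force: 0.0
time_s: 5.15
ee_pos: [0.4564, 0.2004, 0.0053]
tcp_rot: [180.0, -0.0, 102.5]
contact_force: [-0.3, 0.7, 0.4]
width: 0.0442
gripper_force: 15.0
```

To row units: 0.003 m / 0.6 = 0.005.

```bash
python3 inch.py '[[[0.06,0,0,0,0],[0.06,0,0,0.005,0],[0.06,0,0,0,0],[0.03,0,0,0,0],[0.03,0,0,0,0]]]' && python3 inch.py '[[[0.03,0,0,0,0],[0.03,0,0,0,0]]]' 25 && python3 inch.py '[[[0.03,0,0,-0.05,0],[0.03,0,0,-0.0833,0],[0.03,0,0,-0.0833,0],[0.03,0,0,0,0]]]'
```

```text
time_s: 5.78
ee_pos: [0.4564, 0.2004, 0.002]
tcp_rot: [-180.0, -0.0, 102.5]
contact_force: [-0.0, -0.3, -0.5]
width: 0.0471
gripper_force: 0.0
time_s: 6.02
ee_pos: [0.4564, 0.2004, 0.002]
tcp_rot: [180.0, -0.0, 102.5]
contact_force: [0.5, 0.3, 0.0]
width: 0.0445
gripper_force: 25.0
time_s: 6.52
ee_pos: [0.459, 0.201, 0.1355]
tcp_rot: [179.5, 0.0, 102.5]
contact_force: [0.3, 0.6, -0.3]
width: 0.0443
gripper_force: 25.0
```

To row units: -0.051 m / 0.6 = -0.085, 0.018 m / 0.6 = 0.03, 7.2 degrees / 90 = 0.08.

```bash
python3 inch.py '[[[0.03,0,0,0,0.08],[0.03,-0.085,0.03,0,0],[0.03,-0.085,0.03,0,0],[0.03,-0.085,0.03,0,0],[0.03,-0.085,0.03,0,0]]]' && python3 inch.py '[[[0.03,-0.085,0.03,0,0],[0.03,-0.085,0.03,0,0],[0.03,-0.085,0.03,0,0],[0.03,0,0,0.0667,0],[0.03,0,0,0.05,0]]]' && python3 inch.py '[[[0.03,0,0,0.0333,0],[0.03,0,0,0,0],[0.03,0,0,0,0]]]'
```

```text
time_s: 7.15
ee_pos: [0.5466, 0.0026, 0.1306]
tcp_rot: [-179.9, -0.1, 95.3]
contact_force: [0.3, 0.0, -0.3]
width: 0.0445
gripper_force: 25.0
time_s: 7.78
ee_pos: [0.6136, -0.1439, 0.059]
tcp_rot: [-179.8, -0.1, 95.2]
contact_force: [0.1, 0.8, -0.8]
width: 0.044
gripper_force: 25.0
time_s: 8.15
ee_pos: [0.6157, -0.1434, 0.0426]
tcp_rot: [179.9, 0.0, 95.4]
contact_force: [-0.7, 0.2, -0.6]
width: 0.0445
gripper_force: 25.0
```

To row units: 0.012 m / 0.6 = 0.02, 0.008 m / 0.6 = 0.0133.

```bash
python3 inch.py '[[[0.03,0.0017,0,0.02,0],[0.03,0,0,0.0133,0],[0.03,0,0,0,0],[0.03,0,0,0,0]]]' && python3 inch.py '[[[0.03,0,0,0.0025,0],[0.03,0,0,0.0017,0],[0.03,0,0,0,0]]]'
```

```text
time_s: 8.65
ee_pos: [0.615, -0.1424, 0.0221]
tcp_rot: [180.0, 0.0, 95.3]
contact_force: [-0.1, -0.6, -0.2]
width: 0.0445
gripper_force: 25.0
time_s: 9.02
ee_pos: [0.6151, -0.1425, 0.0201]
tcp_rot: [180.0, 0.0, 95.3]
contact_force: [-0.3, 0.9, 2.7]
width: 0.0446
gripper_force: 25.0
```

To row units: -0.06 m / 0.6 = -0.1, -0.03 m / 0.6 = -0.05.

```bash
python3 inch.py '[[[0.06,0,0,0,0],[0.06,0,0,0,0],[0.06,0,0,-0.05,0],[0.06,0,0,-0.1,0],[0.08,0,0,-0.1,0]]]' && python3 inch.py '[[[0.08,0,0,-0.1,0.0556],[0.08,-0.0333,0,-0.0333,0],[0.08,0,0,0,0],[0.08,0,0,0,0]]]' && python3 - <<'E'
from h import *
p,d,c=grab("wrist"); cv2.imwrite("pics/w2.png",p); W=world(d,c)
q=cen(mask(p,(200,600,0,240),(105,130),100,30),.027,c); print(q.mean(0))
E
```

```text
time_s: 9.65
ee_pos: [0.6145, -0.1422, 0.1703]
tcp_rot: [-179.9, -0.0, 95.3]
contact_force: [-0.3, -0.4, -0.2]
width: 0.0647
gripper_force: 0.0
time_s: 10.15
ee_pos: [0.6139, -0.1614, 0.2476]
tcp_rot: [-179.8, -0.1, 90.3]
contact_force: [-0.9, 0.0, -0.7]
width: 0.0799
gripper_force: 0.0
[ 0.60658913 -0.03716622  0.027     ]
```

View pics/w2.png

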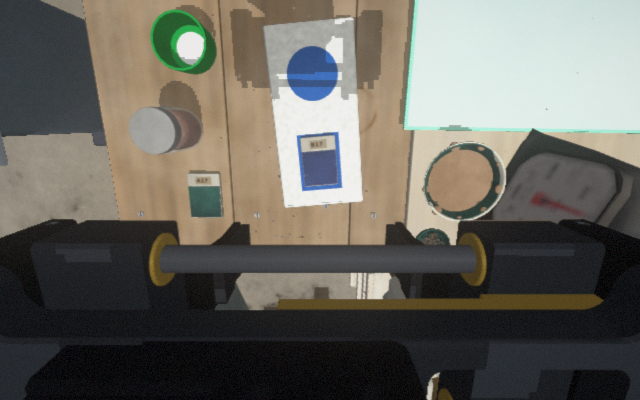

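The tile sits inside the oblong mark at (320,161), with a blue border on all sides. The round mark is at (312,73), the green cup at (180,41) and the grey lid at (149,129). I'll measure all of these.

```bash
python3 - <<'E'
from h import *
p,d,c=grab("wrist"); W=world(d,c)
hs=cv2.cvtColor(p,cv2.COLOR_BGR2HSV)
def rect(m,z): q=cen(m,z,c); return cv2.minAreaRect(q[:,:2].astype(np.float32)*1000), np.nanmedian(W[m][:,2]).round(4)
b=lambda box:np.ix_(range(box[2],box[3]),range(box[0],box[1]))
m=np.zeros((400,640),bool); bx=b((285,355,120,200)); m[bx]=(W[bx][...,2]>.022)&(W[bx][...,2]<.035); print("tile",rect(biggest(m),.027))
m=np.zeros((400,640),bool); bx=b((288,352,122,200)); m[bx]=~((hs[bx][...,1]<60)&(hs[bx][...,2]>150)); print("mark+",rect(biggest(m),.018))
m=mask(p,(275,350,40,106),(95,130),80,50); q=cen(m,.018,c); print("round",rect(m,.018),q.mean(0))
for n,box,z in [("green",(140,225,0,85),.042),("grey",(120,210,95,165),.08)]:
    m=np.zeros((400,640),bool); bx=b(box); m[bx]=abs(W[bx][...,2]-z)<.004; print(n,rect(biggest(m),z))
E
```

```text
tile (((616.4107666015625, -143.25741577148438), (44.45042419433594, 64.30065155029297), 5.412775993347168), np.float64(0.0255))
mark+ (((616.7303466796875, -145.56808471679688), (54.769344329833984, 74.99463653564453), 5.370804309844971), np.float64(0.0251))
round (((606.2860107421875, -35.929725646972656), (62.06256103515625, 62.327476501464844), 0.4072505235671997), np.float64(0.0173)) [ 0.60647233 -0.03572074  0.018     ]
green (((455.6209716796875, -5.691164016723633), (64.0773696899414, 61.896522521972656), 0.3394896686077118), np.float64(0.0406))
grey (((433.3634948730469, -104.47987365722656), (50.908714294433594, 50.655731201171875), 41.80079650878906), np.float64(0.0792))
```

Tile placed, with its centre within about 2 mm of the mark's. Green cup next.

To row units: -0.04 m / 0.6 = -0.0667, 0.039 m / 0.6 = 0.065.

```bash
python3 inch.py '[[[0.083,0.065,-0.0667,0,0],[0.083,0.065,-0.0667,0,0],[0.083,0.065,-0.0667,0,0],[0.083,0.065,-0.0667,0,0],[0.083,0,0,0.05,0]]]' 12 && python3 inch.py '[[[0.083,0,0,0.1,0],[0.083,0,0,0.1,0],[0.083,0,0,0.05,0],[0.083,0,0,0,0],[0.083,0,0,0,0]]]'
```

```text
time_s: 10.88
ee_pos: [0.4509, -0.0042, 0.2196]
tcp_rot: [-180.0, -0.1, 90.5]
contact_force: [1.4, -0.7, 0.1]
width: 0.0829
gripper_force: 0.0
time_s: 11.5
ee_pos: [0.4544, -0.0071, 0.0699]
tcp_rot: [180.0, -0.0, 90.3]
contact_force: [-0.1, -1.0, -0.3]
width: 0.0831
gripper_force: 0.0
```

To row units: 0.025 m / 0.6 = 0.0417, 0.002 m / 0.6 = 0.0033.

```bash
python3 inch.py '[[[0.083,0.0033,0,0.0333,0],[0.083,0,0,0.0417,0],[0.083,0,0,0.02,0],[0.083,0,0,0,0],[0.05,0,0,0,0]]]' && python3 inch.py '[[[0.05,0,0,0,0],[0.05,0,0,0,0],[0.05,0,0,0,0]]]'
```

```text
time_s: 12.12
ee_pos: [0.4547, -0.0054, 0.0134]
tcp_rot: [179.9, 0.0, 90.3]
contact_force: [0.7, -0.3, 0.8]
width: 0.0784
gripper_force: 0.0
time_s: 12.5
ee_pos: [0.4544, -0.0054, 0.0131]
tcp_rot: [179.9, 0.0, 90.3]
contact_force: [-0.2, 0.7, 5.6]
width: 0.0615
gripper_force: 11.9
```

To row units: -0.05 m / 0.6 = -0.0833, 0.043 m / 0.6 = 0.0717.

```bash
python3 inch.py '[[[0.05,0,0,-0.0333,0],[0.05,0,0,-0.0833,0],[0.05,0,0,-0.0833,0],[0.05,0.0717,0.0717,0,0],[0.05,0.0717,0.0717,0,0]]]' && python3 inch.py '[[[0.05,0.0717,0.0717,0,0],[0.05,0.0717,0.0717,0,0],[0.05,0,0,0.05,0],[0.05,0,0,0.05,0],[0.05,0,0,0.0333,0]]]' && python3 inch.py '[[[0.05,0,0,0,0],[0.05,0,0,0,0]]]'
```

```text
time_s: 13.12
ee_pos: [0.541, 0.0817, 0.1339]
tcp_rot: [179.9, 0.0, 90.2]
contact_force: [0.6, -1.5, -0.6]
width: 0.0616
gripper_force: 12.0
time_s: 13.75
ee_pos: [0.6238, 0.1678, 0.0505]
tcp_rot: [-179.8, 0.0, 90.4]
contact_force: [-0.0, 0.3, -0.4]
width: 0.0619
gripper_force: 12.0
time_s: 14.0
ee_pos: [0.6259, 0.1676, 0.0534]
tcp_rot: [179.9, -0.0, 90.3]
contact_force: [-0.3, -0.7, -1.2]
width: 0.0615
gripper_force: 12.0
```

To row units: 0.012 m / 0.6 = 0.02, 0.008 m / 0.6 = 0.0133.

```bash
python3 inch.py '[[[0.05,0,0,0.02,0],[0.05,0,0,0.0133,0],[0.05,0,0,0,0],[0.05,0,0,0.0025,0],[0.05,0,0,0.0017,0]]]' && python3 inch.py '[[[0.05,0,0,0,0]]]'
```

```text
time_s: 14.62
ee_pos: [0.6253, 0.1676, 0.0311]
tcp_rot: [180.0, 0.0, 90.3]
contact_force: [-2.4, -1.9, 8.8]
width: 0.0615
gripper_force: 11.8
time_s: 14.75
ee_pos: [0.6253, 0.1676, 0.0311]
tcp_rot: [180.0, 0.0, 90.3]
contact_force: [-1.2, -0.3, 5.4]
width: 0.0615
gripper_force: 11.9
```

To row units: -0.06 m / 0.6 = -0.1, -0.03 m / 0.6 = -0.05.

```bash
python3 inch.py '[[[0.083,0,0,0,0],[0.083,0,0,0,0],[0.083,0,0,0,0],[0.083,0,0,-0.05,0],[0.083,0,0,-0.1,0]]]' && python3 inch.py '[[[0.083,0,0,-0.1,0],[0.083,0,0,-0.1,0],[0.083,0,-0.0667,-0.0333,0],[0.083,0,0,0,0],[0.083,0,0,0,0]]]' && python3 - <<'E'
from h import *
p,d,c=grab("wrist"); cv2.imwrite("pics/w3.png",p); W=world(d,c); pt,dt,ct=grab("top"); Wt=world(dt,ct)
def rim(W,box,c,z):
    u0,u1,v0,v1=box; m=np.zeros((400,640),bool); w=W[v0:v1,u0:u1,2]; m[v0:v1,u0:u1]=abs(w-z)<.004
    q=cen(biggest(m),z,c); (x,y),r=cv2.minEnclosingCircle(q[:,:2].astype(np.float32)*1000); return x,y,r,np.nanmedian(W[m][:,2])
print("orange top",rim(Wt,(168,202,203,228),ct,.06)); 
print("orange wrist",rim(W,(150,350,0,120),c,.06))
try: print("green wrist",rim(W,(330,480,100,220),c,.06))
except Exception as e: print(e)
E
```

```text
time_s: 15.38
ee_pos: [0.6229, 0.1674, 0.1178]
tcp_rot: [-179.6, 0.0, 90.3]
contact_force: [0.9, 0.5, -0.4]
width: 0.083
gripper_force: 0.0
time_s: 16.0
ee_pos: [0.5852, 0.1675, 0.2597]
tcp_rot: [180.0, 0.0, 90.3]
contact_force: [-0.3, 0.7, 0.4]
width: 0.0834
gripper_force: 0.0
orange top (479.4695129394531, 402.01483154296875, 19.878114700317383, np.float64(0.05926083368613003))
orange wrist (445.56195068359375, 294.599609375, 22.7030029296875, np.float64(0.06008813422157473))
green wrist (626.1499633789062, 168.42214965820312, 31.65702247619629, np.float64(0.05858345185305977))
```

View pics/w3.png

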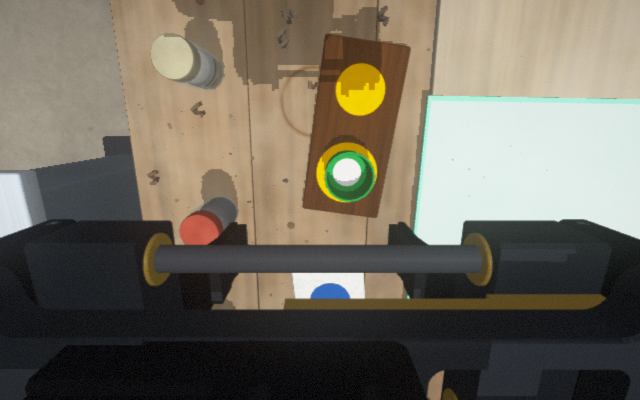

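The green cup stands upright on the large mark at (347,173), centre (0.626, 0.168), about 1 mm off. The cream jar (180,60) and red jar (205,228) are undisturbed. The orange cup is outside this view, so I'll move towards it.

To row units: 0.045 m / 0.6 = 0.075, -0.035 m / 0.6 = -0.0583.

```bash
python3 inch.py '[[[0.07,0.075,-0.0583,0,0],[0.07,0.075,-0.0583,0,0],[0.07,0.075,-0.0583,0,0],[0.07,0,0,0,0],[0.07,0,0,0,0]]]' && python3 - <<'E'
from h import *
p,d,c=grab("wrist"); W=world(d,c)
m=mask(p,(100,500,0,230),(2,18),150,60)
q=cen(m,.06,c); print(np.array(np.nonzero(m))[::-1].mean(1))
k=m&(abs(W[...,2]-.06)<.004); q=cen(k,.06,c); print(cv2.minEnclosingCircle(q[:,:2].astype(np.float32)*1000),np.nanmax(W[m][:,2]))
E
```

```text
time_s: 16.73
ee_pos: [0.48, 0.3018, 0.2592]
tcp_rot: [-180.0, 0.1, 90.4]
contact_force: [-0.3, 0.0, -0.4]
width: 0.0701
gripper_force: 0.0
[423.21676068 192.79331185]
((0.0, 0.0), 0.0) 0.02001659749708572
```

```bash
python3 - <<'E'
from h import *
p,d,c=grab("wrist"); W=world(d,c)
k=(abs(W[...,2]-.06)<.004)&(W[...,1]>.36)&(W[...,1]<.45)&(abs(W[...,0]-.48)<.05)
q=cen(k,.06,c); print(cv2.minEnclosingCircle(q[:,:2].astype(np.float32)*1000),k.sum(),np.nanmedian(W[k][:,2]),q.mean(0))
E
```

```text
((479.9985656738281, 401.9417724609375), 19.74877166748047) 281 0.058813485616841944 [0.47939331 0.40276471 0.06      ]
```

To row units: 0.06 m / 0.6 = 0.1, 0.05 m / 0.6 = 0.0833.

```bash
python3 inch.py '[[[0.07,0.0833,0,0,0],[0.07,0.0833,0,0,0],[0.07,0,0,0.05,0],[0.07,0,0,0.1,0],[0.07,0,0,0.0833,0]]]' 10 && python3 inch.py '[[[0.07,0,0,0.05,0],[0.07,0,0,0,0],[0.07,0,0,0,0]]]'
```

```text
time_s: 17.45
ee_pos: [0.48, 0.4007, 0.1181]
tcp_rot: [180.0, 0.0, 90.2]
contact_force: [-0.1, 0.5, -0.1]
width: 0.0699
gripper_force: 0.0
time_s: 17.82
ee_pos: [0.4806, 0.4018, 0.091]
tcp_rot: [179.9, -0.1, 90.3]
contact_force: [-0.2, 0.1, 0.1]
width: 0.0697
gripper_force: 0.0
```

To row units: 0.025 m / 0.6 = 0.0417, 0.023 m / 0.6 = 0.0383.

```bash
python3 inch.py '[[[0.07,0,0,0.0417,0],[0.07,0,-0.0008,0.0383,0],[0.07,0,0,0,0],[0.03,0,0,0,0],[0.03,0,0,0,0]]]' && python3 inch.py '[[[0.03,0,0,0,0],[0.03,0,0,0,0],[0.03,0,0,0,0]]]'
```

```text
time_s: 18.45
ee_pos: [0.4794, 0.4025, 0.0438]
tcp_rot: [179.8, -0.1, 90.3]
contact_force: [-0.2, -0.7, 0.2]
width: 0.0569
gripper_force: 0.0
time_s: 18.82
ee_pos: [0.4787, 0.4021, 0.0426]
tcp_rot: [179.9, -0.0, 90.3]
contact_force: [0.1, -0.4, 2.9]
width: 0.0395
gripper_force: 10.0
```

To row units: -0.047 m / 0.6 = -0.0783, -0.04 m / 0.6 = -0.0667.

```bash
python3 inch.py '[[[0.03,0,0,-0.0333,0],[0.03,0,0,-0.0667,0],[0.03,0,0,-0.0667,0],[0.03,-0.0783,0.0483,0,0],[0.03,-0.0783,0.0483,0,0]]]' && python3 inch.py '[[[0.03,-0.0783,0.0483,0,0],[0.03,-0.0783,0.0483,0,0],[0.03,-0.0783,0.0483,0,0],[0.03,0,0,0,0],[0.03,0,0,0,0]]]' && python3 - <<'E'
from h import *
p,d,c=grab("side"); cv2.imwrite("pics/s1.png",cv2.resize(p[120:280,200:380],None,fx=4,fy=3.5))
E
```

```text
time_s: 19.45
ee_pos: [0.5376, 0.3081, 0.1443]
tcp_rot: [179.8, -0.1, 90.5]
contact_force: [0.7, -0.4, -0.5]
width: 0.0395
gripper_force: 10.0
time_s: 20.08
ee_pos: [0.6242, 0.1677, 0.1426]
tcp_rot: [-180.0, -0.0, 90.3]
contact_force: [0.4, 0.1, 0.2]
width: 0.0391
gripper_force: 10.0
```

View pics/s1.png

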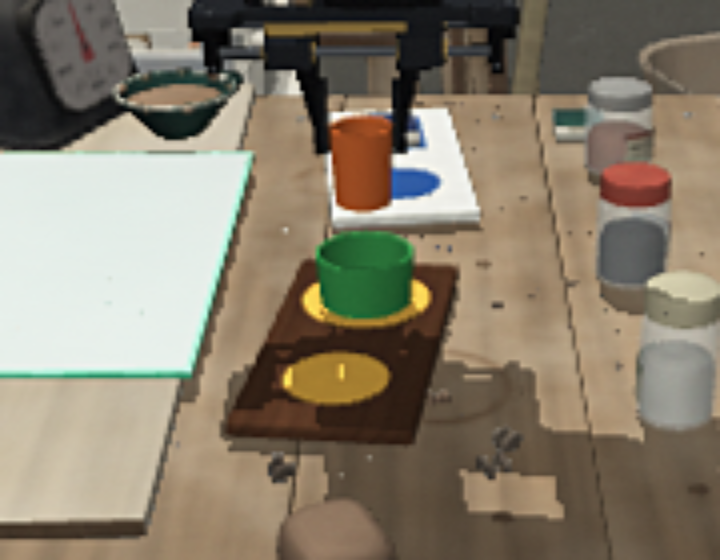

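The side view shows the orange cup held upright directly above the green one. Lowering it now.

To row units: 0.03 m / 0.6 = 0.05, 0.02 m / 0.6 = 0.0333.

```bash
python3 inch.py '[[[0.03,0,0.0028,0.0333,0],[0.03,0,0,0.05,0],[0.03,0,0,0.03,0],[0.03,0,0,0,0],[0.03,0,0,0,0]]]' && python3 inch.py '[[[0.03,0,0,0.0067,0],[0.03,0,0,0.005,0],[0.03,0,0,0.0033,0],[0.03,0,0,0,0]]]'
```

```text
time_s: 20.75
ee_pos: [0.6268, 0.1681, 0.0744]
tcp_rot: [179.9, -0.0, 90.4]
contact_force: [0.3, 0.1, -0.3]
width: 0.039
gripper_force: 10.0
time_s: 21.25
ee_pos: [0.6262, 0.1677, 0.065]
tcp_rot: [-180.0, 0.0, 90.3]
contact_force: [0.6, 0.6, -0.5]
width: 0.0394
gripper_force: 10.0
```

To row units: -0.02 m / 0.6 = -0.0333, 0.001 m / 0.6 = 0.0017.

```bash
python3 inch.py '[[[0.03,0,0,0.0017,0],[0.03,0,0,0,0],[0.06,0,0,0,0],[0.06,0,0,0,0],[0.06,0,0,-0.0333,0]]]' && python3 inch.py '[[[0.06,0,0,-0.0833,0],[0.08,0,0,-0.1,0],[0.08,0,0,-0.1,0],[0.08,-0.05,-0.0833,0,0],[0.08,0,0,0,0]]]' && python3 inch.py '[[[0.08,0,0,0,0]]]' && python3 - <<'E'
from h import *
p,d,c=grab("wrist"); cv2.imwrite("pics/w4.png",p); W=world(d,c)
for n,x,y,z in [("orange",.626,.168,.082),("green",.626,.168,.06),("red",.444,.105,.09)]:
    k=(abs(W[...,2]-z+.001)<.004)&(abs(W[...,1]-y)<.05)&(abs(W[...,0]-x)<.05)
    q=cen(k,z,c); print(n,cv2.minEnclosingCircle(q[:,:2].astype(np.float32)*1000),k.sum(),np.nanmedian(W[k][:,2]))
q=cen(mask(p,(230,460,50,235),(20,35)),.018,c); print(q.mean(0))
E
```

```text
time_s: 21.88
ee_pos: [0.6248, 0.1675, 0.0829]
tcp_rot: [-179.7, 0.0, 90.3]
contact_force: [-0.6, -0.1, 0.5]
width: 0.0574
gripper_force: 0.0
time_s: 22.5
ee_pos: [0.5708, 0.1363, 0.2549]
tcp_rot: [-179.7, 0.0, 90.3]
contact_force: [0.5, 0.3, -0.2]
width: 0.0795
gripper_force: 0.0
time_s: 22.62
ee_pos: [0.577, 0.1374, 0.2554]
tcp_rot: [179.9, -0.0, 90.3]
contact_force: [1.3, -0.0, 0.7]
width: 0.0801
gripper_force: 0.0
orange ((627.4963989257812, 168.05154418945312), 19.73058319091797) 287 0.08064984397300828
green ((626.1170654296875, 168.2861328125), 31.751541137695312) 506 0.05859502874453927
red ((445.5301818847656, 105.4029769897461), 24.372589111328125) 1271 0.08877772499430592
[0.64071144 0.27016457 0.018     ]
```

View pics/w4.png

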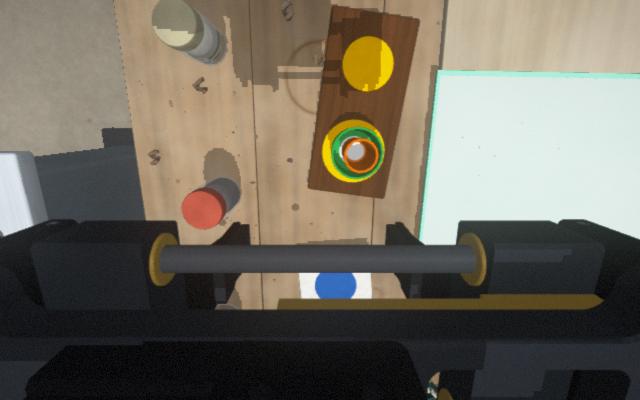

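The orange cup (360,154) is nested in the green one, its rim at 0.081 m and about 1.5 mm off centre. Red jar next.

To row units: 0.05 m / 0.6 = 0.0833, -0.0443 m / 0.6 = -0.0738.

```bash
python3 inch.py '[[[0.08,-0.0175,-0.0738,0,0],[0.08,-0.0175,-0.0738,0,0],[0.08,-0.0175,-0.0738,0,0],[0.08,0,0,0.0667,0],[0.08,0,0,0.0833,0]]]' 25 && python3 inch.py '[[[0.08,0,0,0.05,0],[0.08,0,0,0,0],[0.08,0,0,0,0]]]'
```

```text
time_s: 23.3
ee_pos: [0.447, 0.1053, 0.1647]
tcp_rot: [179.6, 0.0, 90.3]
contact_force: [0.1, 0.3, 0.4]
width: 0.08
gripper_force: 0.0
time_s: 23.68
ee_pos: [0.4455, 0.1053, 0.1348]
tcp_rot: [179.9, -0.0, 90.4]
contact_force: [-0.1, 0.2, 0.1]
width: 0.0802
gripper_force: 0.0
```

To row units: 0.04 m / 0.6 = 0.0667, 0.022 m / 0.6 = 0.0367.

```bash
python3 inch.py '[[[0.08,0,-0.0008,0.0667,0],[0.08,0,0,0.0667,0],[0.08,0,0,0.0367,0],[0.08,0,0,0,0],[0.04,0,0,0,0]]]' && python3 inch.py '[[[0.04,0,0,0,0],[0.04,0,0,0,0],[0.04,0,0,0,0],[0.04,0,0,0,0]]]'
```

```text
time_s: 24.3
ee_pos: [0.4448, 0.1052, 0.0334]
tcp_rot: [179.8, 0.0, 90.3]
contact_force: [-0.8, 0.5, 0.3]
width: 0.0758
gripper_force: 0.0
time_s: 24.8
ee_pos: [0.4434, 0.1052, 0.0326]
tcp_rot: [180.0, -0.0, 90.3]
contact_force: [-1.8, -0.1, 5.5]
width: 0.0497
gripper_force: 25.0
```

To row units: 0.0405 m / 0.6 = 0.0675, -0.04 m / 0.6 = -0.0667.

```bash
python3 inch.py '[[[0.04,0,0,-0.025,0],[0.04,0,0,-0.0583,0],[0.04,0,0,-0.0667,0],[0.04,-0.0583,0.0675,0,0],[0.04,-0.0583,0.0675,0,0]]]' && python3 inch.py '[[[0.04,-0.0583,0.0675,0,0],[0.04,-0.06,0.0675,0,0],[0.04,0,0,0.0333,0],[0.04,0,0,0.0333,0],[0.04,0,0,0.0167,0]]]' && python3 inch.py '[[[0.04,0,0,0,0],[0.04,0,0,0,0]]]'
```

```text
time_s: 25.42
ee_pos: [0.5254, 0.0353, 0.1228]
tcp_rot: [179.9, -0.0, 90.4]
contact_force: [0.8, 1.6, -1.5]
width: 0.0497
gripper_force: 25.0
time_s: 26.05
ee_pos: [0.6047, -0.0347, 0.0702]
tcp_rot: [-179.8, -0.1, 90.3]
contact_force: [0.7, 0.3, -1.7]
width: 0.0498
gripper_force: 25.0
time_s: 26.3
ee_pos: [0.6065, -0.0348, 0.0726]
tcp_rot: [179.9, 0.0, 90.4]
contact_force: [-0.3, 0.3, -1.5]
width: 0.0499
gripper_force: 25.0
```

To row units: 0.01 m / 0.6 = 0.0167, 0.007 m / 0.6 = 0.0117.

```bash
python3 inch.py '[[[0.04,0,0,0.0167,0],[0.04,0,0,0.0117,0],[0.04,0,0,0.0033,0],[0.04,0,0,0.0017,0],[0.04,0,0,0,0]]]' && python3 inch.py '[[[0.04,0,0,0.0017,0],[0.04,0,0,0.0017,0],[0.04,0,0,0,0]]]'
```

```text
time_s: 26.92
ee_pos: [0.6062, -0.0349, 0.0521]
tcp_rot: [180.0, -0.0, 90.3]
contact_force: [0.8, -0.7, -2.7]
width: 0.05
gripper_force: 25.0
time_s: 27.3
ee_pos: [0.6063, -0.035, 0.0506]
tcp_rot: [180.0, 0.0, 90.3]
contact_force: [-0.8, -0.4, 2.8]
width: 0.0495
gripper_force: 25.0
```

```bash
python3 inch.py '[[[0.07,0,0,0,0],[0.08,0,0,0,0],[0.08,0,0,0,0],[0.08,0,0,-0.0667,0],[0.08,0,0,-0.1,0]]]' && python3 inch.py '[[[0.08,0,0,-0.1,0],[0.08,-0.0283,-0.0725,-0.0667,0],[0.08,-0.0283,-0.0725,0,0],[0.08,-0.0283,-0.0725,0,0],[0.08,-0.0283,-0.0725,0,0]]]' && python3 inch.py '[[[0.08,0,0,0,0],[0.08,0,0,0,0]]]' && python3 - <<'E'
from h import *
p,d,c=grab("wrist"); cv2.imwrite("pics/w5.png",p); W=world(d,c); pt,dt,ct=grab("top"); Wt=world(dt,ct)
for n,x,y,z in [("red",.606,-.035,.108),("grey",.4325,-.104,.08)]:
  for w,cc in ((W,c),(Wt,ct)):
    k=(abs(w[...,2]-z+.001)<.004)&(abs(w[...,1]-y)<.05)&(abs(w[...,0]-x)<.05)
    q=cen(k,z,cc) 
    if k.any(): print(n,cv2.minEnclosingCircle(q[:,:2].astype(np.float32)*1000),k.sum(),np.nanmedian(w[k][:,2]))
E
```

```text
time_s: 27.92
ee_pos: [0.6046, -0.0346, 0.1489]
tcp_rot: [-179.7, -0.1, 90.3]
contact_force: [1.2, -0.1, 0.4]
width: 0.0794
gripper_force: 0.0
time_s: 28.55
ee_pos: [0.4311, -0.1043, 0.2502]
tcp_rot: [180.0, 0.0, 90.4]
contact_force: [-0.0, -0.6, 0.2]
width: 0.0803
gripper_force: 0.0
time_s: 28.8
ee_pos: [0.4334, -0.1042, 0.2504]
tcp_rot: [179.9, 0.0, 90.3]
contact_force: [1.0, 0.4, -0.1]
width: 0.0799
gripper_force: 0.0
red ((604.7884521484375, -35.745548248291016), 24.290115356445312) 1839 0.10661158732097102
red ((605.9354248046875, -34.37989044189453), 23.870649337768555) 354 0.10685673197105149
grey ((431.9756164550781, -103.62690734863281), 25.544361114501953) 1508 0.07907514945381008
grey ((431.5453796386719, -102.34037780761719), 25.626689910888672) 393 0.07932270703127327
```

View pics/w5.png

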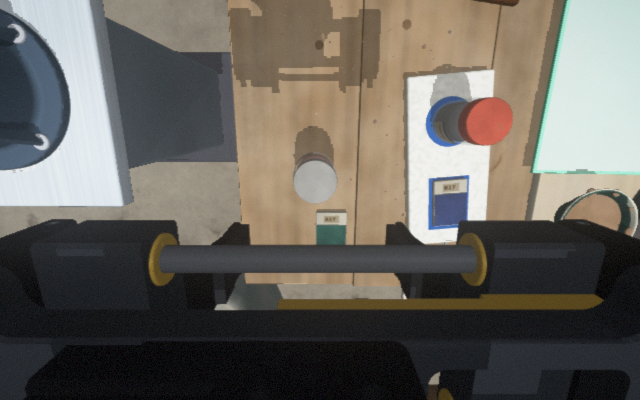

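The red jar stands upright on the round mark (lid 487,121; centre within about 1 mm). The grey jar is at (316,178), centre (0.432, -0.103).

The manual's scale: shifts go in shares of 60 cm and turns go in shares of 90 degrees. Converting my numbers, 0.05 m / 0.6 = 0.0833, 0.04 m / 0.6 = 0.0667.

```bash
python3 inch.py '[[[0.083,0.0017,-0.0022,0.0667,0],[0.083,0,0,0.0833,0],[0.083,0,0,0.05,0],[0.083,0,0,0,0]]]' 25 && python3 inch.py '[[[0.083,0,0,0.0667,0],[0.083,0,0,0.0667,0],[0.083,0,0,0.0367,0],[0.083,0,0,0,0],[0.083,0,0,0,0]]]'
```

```text
time_s: 29.4
ee_pos: [0.4307, -0.102, 0.1281]
tcp_rot: [-179.7, -0.1, 90.4]
contact_force: [-0.6, -0.9, 0.2]
width: 0.0828
gripper_force: 0.0
time_s: 30.02
ee_pos: [0.4326, -0.1034, 0.0292]
tcp_rot: [179.9, 0.1, 90.4]
contact_force: [1.2, -0.4, 1.0]
width: 0.083
gripper_force: 0.0
```

To row units: -0.05 m / 0.6 = -0.0833, -0.035 m / 0.6 = -0.0583.

```bash
python3 inch.py '[[[0.04,0,0,0,0],[0.04,0,0,0,0],[0.04,0,0,0,0],[0.04,0,0,0,0],[0.04,0,0,0,0]]]' && python3 inch.py '[[[0.04,0,0,-0.025,0],[0.04,0,0,-0.0583,0],[0.04,0,0,-0.0833,0],[0.04,0,0,-0.0833,0],[0.04,0,0,0,0]]]'
```

```text
time_s: 30.65
ee_pos: [0.4313, -0.103, 0.0283]
tcp_rot: [180.0, 0.0, 90.3]
contact_force: [-0.0, -0.6, 4.8]
width: 0.0528
gripper_force: 25.0
time_s: 31.28
ee_pos: [0.4332, -0.1039, 0.1808]
tcp_rot: [179.6, 0.2, 90.3]
contact_force: [0.5, -0.5, -2.7]
width: 0.0525
gripper_force: 25.0
```

To row units: 0.0472 m / 0.6 = 0.0787, 0.0262 m / 0.6 = 0.0437.

```bash
python3 inch.py '[[[0.04,0.0787,0.0437,0,0],[0.04,0.0787,0.0437,0,0],[0.04,0.0787,0.0437,0,0],[0.04,0.0787,0.0437,0,0]]]' && python3 inch.py '[[[0.04,0.0787,0.0437,0,0],[0.04,0.0787,0.0437,0,0],[0.04,0.0787,0.0437,0,0],[0.04,0.0787,0.0437,0,0],[0.04,0,0,0,0]]]' && python3 inch.py '[[[0.04,0,0,0,0]]]'
```

```text
time_s: 31.78
ee_pos: [0.5339, 0.088, 0.1755]
tcp_rot: [-179.7, 0.0, 90.3]
contact_force: [0.7, -0.6, -2.0]
width: 0.053
gripper_force: 25.0
time_s: 32.4
ee_pos: [0.6384, 0.2794, 0.1742]
tcp_rot: [-179.8, -0.0, 90.6]
contact_force: [-1.0, -1.1, -3.4]
width: 0.0526
gripper_force: 25.0
time_s: 32.52
ee_pos: [0.6365, 0.2753, 0.1748]
tcp_rot: [-179.7, 0.1, 90.4]
contact_force: [-0.7, -0.4, -3.0]
width: 0.0529
gripper_force: 25.0
```

To row units: 0.04 m / 0.6 = 0.0667, 0.025 m / 0.6 = 0.0417.

```bash
python3 inch.py '[[[0.04,0,0,0.0667,0],[0.04,0,0,0.0667,0],[0.04,0,0,0.0417,0],[0.04,0,0,0,0],[0.04,0,0,0,0]]]'
```

```text
time_s: 33.15
ee_pos: [0.6391, 0.2751, 0.0738]
tcp_rot: [180.0, -0.0, 90.3]
contact_force: [1.8, -0.3, -1.6]
width: 0.0528
gripper_force: 25.0
```

To row units: 0.012 m / 0.6 = 0.02, 0.008 m / 0.6 = 0.0133.

```bash
python3 inch.py '[[[0.04,0.0017,0.0017,0.02,0],[0.04,0,0,0.0133,0],[0.04,0,0,0.0067,0],[0.04,0,0,0.0017,0],[0.04,0,0,0,0]]]' && python3 inch.py '[[[0.04,0,0,0.0017,0],[0.04,0,0,0,0],[0.04,0,0,0,0]]]'
```

```text
time_s: 33.78
ee_pos: [0.6397, 0.277, 0.0481]
tcp_rot: [180.0, -0.0, 90.3]
contact_force: [-0.6, -0.1, -3.5]
width: 0.053
gripper_force: 25.0
time_s: 34.15
ee_pos: [0.6397, 0.2769, 0.0472]
tcp_rot: [180.0, -0.0, 90.3]
contact_force: [-0.2, -0.2, -3.5]
width: 0.0529
gripper_force: 25.0
```

To row units: 0.001 m / 0.6 = 0.0017, 0.0005 m / 0.6 = 0.0008.

```bash
python3 inch.py '[[[0.04,0,0,0.0017,0],[0.04,0,0,0.0008,0],[0.04,0,0,0,0]]]' && python3 inch.py '[[[0.07,0,0,0,0],[0.083,0,0,0,0],[0.083,0,0,0,0],[0.083,0,0,-0.05,0],[0.083,0,0,-0.1,0]]]' && python3 inch.py '[[[0.083,0,0,-0.1,0],[0.083,0,0,-0.1,0],[0.083,-0.0833,-0.0333,0,0],[0.083,-0.0833,-0.05,0,0],[0.083,-0.0833,-0.05,0,0]]]' && python3 inch.py '[[[0.083,0,0,0,0],[0.083,0,0,0,0]]]'&& python3 - <<'E'
from h import *
p,d,c=grab("wrist"); cv2.imwrite("pics/w6.png",p); W=world(d,c); pt,dt,ct=grab("top"); Wt=world(dt,ct); cv2.imwrite("pics/top1.png",cv2.resize(pt[100:260,150:470],None,fx=2.5,fy=2.5))
for n,x,y,z in [("grey",.64,.276,.098),("orange",.626,.168,.082),("green",.626,.168,.06),("red",.606,-.035,.108)]:
  for w,cc in ((W,c),(Wt,ct)):
    k=(abs(w[...,2]-z+.001)<.004)&(abs(w[...,1]-y)<.05)&(abs(w[...,0]-x)<.05)
    q=cen(k,z,cc) 
    if k.any(): print(n,cv2.minEnclosingCircle(q[:,:2].astype(np.float32)*1000),k.sum(),np.nanmedian(w[k][:,2]))
E
```

```text
time_s: 34.52
ee_pos: [0.6398, 0.2769, 0.0464]
tcp_rot: [180.0, -0.0, 90.3]
contact_force: [-1.1, 0.5, 2.5]
width: 0.0528
gripper_force: 25.0
time_s: 35.15
ee_pos: [0.6373, 0.2762, 0.1329]
tcp_rot: [-179.6, 0.1, 90.3]
contact_force: [0.4, -0.1, 0.5]
width: 0.0822
gripper_force: 0.0
time_s: 35.78
ee_pos: [0.5597, 0.1251, 0.2557]
tcp_rot: [179.9, 0.0, 90.4]
contact_force: [1.2, -0.2, -0.9]
width: 0.0835
gripper_force: 0.0
time_s: 36.02
ee_pos: [0.5613, 0.1266, 0.256]
tcp_rot: [179.9, -0.0, 90.3]
contact_force: [0.2, 0.0, 0.0]
width: 0.0834
gripper_force: 0.0
grey ((639.5558471679688, 274.48565673828125), 25.911376953125) 2334 0.09709009168535843
grey ((639.1065673828125, 282.79400634765625), 23.98702049255371) 158 0.09722682436926053
orange ((627.4532470703125, 168.09750366210938), 19.889694213867188) 302 0.08067577661043732
green ((625.9271240234375, 168.24893188476562), 31.71388053894043) 524 0.05860478115666232
red ((607.68310546875, -9.079052925109863), 2.974940776824951) 3 0.10345901163858955
red ((605.9337768554688, -34.314388275146484), 23.918285369873047) 353 0.10692092830651263
```

View pics/w6.png

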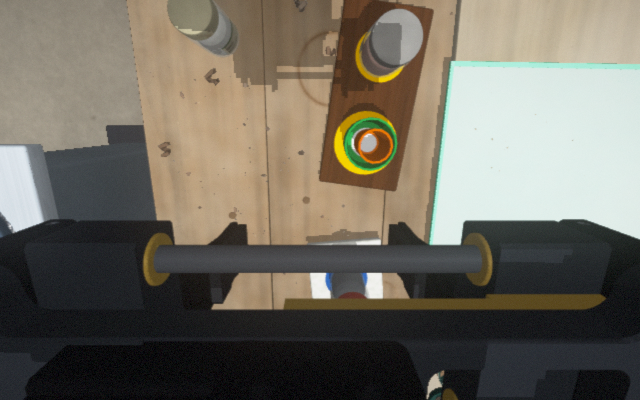

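View pics/top1.png

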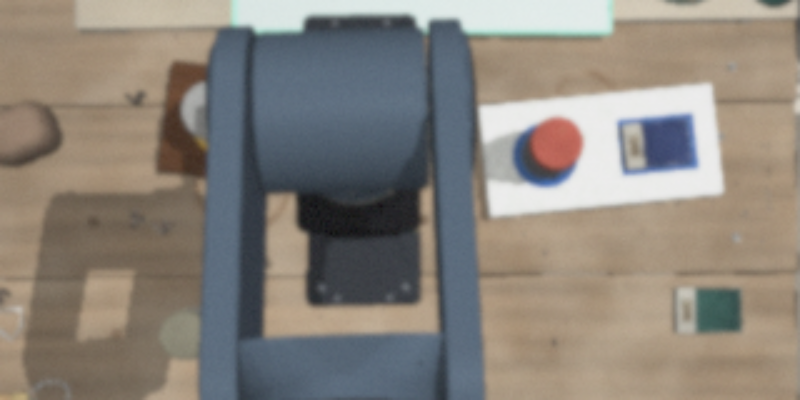

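The wrist view shows the grey jar upright on the small mark (395,38), within about 2 mm, and the nested cups (370,143) on the large mark. The top view shows the red jar and blue tile in place on the white board, and the green tile and cream jar where they were. The arm is clear of everything.

```bash
python3 -c "
from workcell import arm, vision, ticket, get_state
print(ticket.job_done())"
```

```text
the job is handed in; nothing more can be done
None
```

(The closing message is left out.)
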